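# Unbolt and open the shielded test box

### The arm

A 6-joint arm with a two-finger parallel gripper is mounted at the origin on a cart in front of the work surface, level with it; the furniture and walls round the work are solid. World frame = base frame: x ahead of the robot, y to its left, z up, the work surface at z = 0. Lengths are in mm, angles in rad, forces in N, time in s.
With the tool pointing down it reaches from about 275 to 1000 mm from the base axis. Payload 8.4 kg.
Tool frame: the origin (TCP) lies midway between the tips of the shut fingers; the grasp point (between the pads) lies 19 mm behind it (r.grip_point_offset is the distance from the TCP to the grasp point, in mm); z points along the fingers, y is the line along which they close (so a half turn about z gives the same grasp; the last joint's range is limited). The gripper opens to 85 mm and grips with 20 to 120 N. Pads are 22 mm wide; open, the fingers measure 114 mm over their backs; the gripper's body (76 mm by 85 mm) begins 54 mm behind the grasp point. The pads swing forward as they close: fully open they stand 13 mm farther back than shut.
Start: joints at [1.316, 0.353, 1.633, -0, 1.155, -0.002], TCP at [156.321, 605.138, 231.281] pointing down, gripper open.
Joint ranges: [-2.63, 2.63], [-0.92, 2.1], [0.06, 2.66], [-1.3, 4.44], [0, 2.69], [-3.02, 3.02]. Speed limits (rad/s): [2.22, 2.22, 2.79, 3.14, 3.14, 3.14].

### API

Orientations are given as [roll, pitch, yaw] about the fixed x, y, z axes, in that order (R = Rz(yaw) Ry(pitch) Rx(roll)).
In Python, from rig import r gives the robot as it stands. The module is installed in compiled form; this text tells all that it offers.
- The arm moves only by the shell command python3 -m creep 'ROWS' [FORCE]. ROWS is text: rows parted by semicolons, each of 7 numbers parted by spaces: the turn, a rotation vector about the tool's x, y, z in degrees, then the shift along the tool's x, y, z in m, then the closure in counts, from 0 (fully open) to 255 (shut). A call has 1 to 8 rows; each row is the pose to reach, as a shift and turn from the pose commanded when the call began, along the tool's axes at that moment; what a row does not reach only later rows make up. A row lasts 1/8 s, in which the tool goes at most 62.5 mm and 10.7 degrees, less where a joint would pass 70% of its speed; a pose out of reach is approached as far as the arm can. A call with a gripper value outside its range is refused whole. The fingers move at their own pace and stop on an object; FORCE is the grip in N (left out, the last holds). Time passes only in rows, so rows that repeat a pose let the fingers close. It gives the time, the measured TCP pose, the force, the opening and the grip force at its end, in the units of the state.
- r.sense(): the state, without advancing time (a new reading comes with each control period).
- r.grab_frame(name): name is "side" or "top" or "wrist"; returns a dict with "img" (480x640x3 uint8, red, green, blue), "range_z" (480x640 float32, mm along the optical axis (not along the pixel's ray), 0 where there is no reading), "K" (3x3 intrinsics, pixels), "world_from_camera" (4x4, takes a point from camera to world coordinates). Camera axes: x right, y up, looking along -z (the intrinsics and any distortion apply to the point x, -y, -z); pixel columns grow to the right and rows downward; lengths in mm; the calibration is good to about 2 mm. The wrist camera is an equidistant fisheye: a pixel r from the principal point sees the ray r / f radians off the axis. A picture is of the moment at which its call begins.
- r.sign_off(): hands the job in; it is judged then, once.
The state is a dict: "clock": time; "qpos": joint angles; "qvel": joint speeds; "joint_efforts": joint torques, N m; "eef_pos": TCP position; "tcp_rot": TCP orientation; "contact_force": force on the tool from outside, world axes, zero at the start; "wrist_torque": the same for the moment, N m; "opening": opening from 0.0 (shut) to 1.0 (fully open); "grasp_force": force on a finger pad.
Only numpy, scipy, OpenCV 4.12 (cv2) and the standard library are available. Lean on these libraries where they do the work, as an engineer would, in place of code of your own. Each camera call takes 0.05 s, during which the arm holds its last target. There are 200 camera calls.

### The job

Open the shielded test box using fingertips only, gripping and lifting nothing: hold the yellow spring catch bar down with one fingertip while the other fingertip pushes the red lug of the bolt fully back, away from the blue cover, then let the catch spring up again so that it keeps the bolt back. Finally push the blue cover fully open with a fingertip, away from the robot, and leave the loose parts and tools lying on and round the box where they are.

Things in the scene. Friction and masses are not known exactly. Their poses are not given: they have to be found in the camera images.
- test_box: Grey box with aluminium deck, 180 (its x) x 250 (its y) mm, fixed to the table; deck 60 mm above the table. Origin: centre of the underside. Its x axis points away from the robot (yaw up to 0.3 rad), y left, z up. Right half: yellow catch bar in front, bolt with red lug behind it; left half: blue sliding cover. Two small loose parts lie near the deck's right front and right rear corners.
- catch_top (a point): Centre of the flat top of the yellow spring catch bar; moves with it. The top measures 36 mm (box x) by 100 mm (box y), 34 mm above the deck when up. It can be pressed anywhere along its length, and a fingertip can slide along it.
- catch (a joint): How far the catch bar is pressed down, m: 0 up, 0.009 on its stop (top then 25 mm above the deck). Spring: about 4 N to start, 7 N fully down. Beyond 0.006 its steel tooth is clear of the bolt; otherwise the tooth blocks the bolt. It springs up by itself.
- lug (a point): Middle of the red lug, 36 mm above the deck; moves with the bolt. Upright plate 24 mm wide (box x), 8 mm thick (box y), top 48 mm above the deck. Bolt home: 55 mm beyond (box +x) and 5 mm left (+y) of catch_top. A fingertip level with the pressed catch bar meets its left face; nothing else there rises over 22 mm above the deck.
- bolt (a joint): How far the bolt is pushed back, m, along the box's -y (to the right): 0 home (nose in the keeper of the cover, cover locked), 0.030 fully back. Friction about 3 N. Past 0.021 the catch, let go, springs up behind its collar and keeps it back.
- cover_front (a point): Centre of the front (robot-side) face of the blue cover, 11 mm above the deck; moves with the cover. The cover is a block 95 x 95 mm, too wide to grip, from the deck to 22 mm above it; the upright front face is 85 mm wide (box y). In front of it lie 40 mm of free deck.
- cover (a joint): How far the cover is pushed open, m, along the box's +x (away from the robot): 0 shut, 0.070 fully open. Friction about 3 N. It is locked as long as the bolt is home.
- loose_knob: Small beige knob, 26 mm across and 21 mm high, loose near the right rear corner of the deck: leave alone. Origin: centre of its underside.
- loose_adapter: Small pale coaxial adapter, 16 x 34 x 14 mm, loose near the right front corner of the deck: leave alone. Origin: centre of its underside.
- cutters: Red-handled side cutters, 150 x 47 x 12 mm, on the table to the right: leave alone. Origin: centre of its underside.
- cell_a: Upright battery, 33 mm across, 60 mm high, to the right of the box: leave alone. Origin: centre of its underside.
- cell_b: Another such battery.
- reel: Solder reel, 55 mm across, 45 mm high, to the right of the box: leave alone. Origin: centre of its underside.

How it is judged:
By the outcome, as a careful person would: the job done as asked, in the order asked, and still so for the second after the job is handed in, with the robot touching nothing.
It also fails if it takes over 51 s, if anything falls off the work surface, if the arm or the gripper's body presses on something with over 40 N, if the wrist force passes 120 N, or if a joint passes its speed limit or range.

## Working session

There is one attempt and no reset: what is moved stays moved. The work goes in short steps, Python scripts to look and compute and a shell command to move; the robot and the scene stay as the last step left them, time stands still between calls to the robot, and variables do not carry over. Pictures are saved under pics/ and viewed, at most 10 in all, crops included, and the job is handed in when it is done.

```bash
mkdir -p pics; python3 - <<'E'
from rig import r
import cv2,numpy as np
s=r.sense();print({k:np.round(v,3).tolist() for k,v in s.items()})
for n in("top","side"):
    f=r.grab_frame(n);np.savez(f"pics/{n}0.npz",**f);cv2.imwrite(f"pics/{n}0.png",f["img"][...,::-1]);print(n,f["K"].round(1).tolist(),f["world_from_camera"].round(3).tolist(),(f["range_z"]>0).mean())
E
```

```text
{'clock': 0.0, 'qpos': [1.316, 0.354, 1.634, 0.0, 1.155, -0.002], 'qvel': [-0.0, -0.001, -0.002, 0.0, 0.001, 0.002], 'joint_efforts': [0.002, -60.524, -34.207, 0.0, 0.009, -0.0], 'eef_pos': [156.212, 604.698, 230.592], 'tcp_rot': [-3.14, -0.0, 2.889], 'contact_force': [-0.223, -0.525, -0.654], 'wrist_torque': [0.026, 0.009, 0.023], 'grasp_force': 0.0, 'opening': 0.999}
top [[580.8, 0.0, 318.2], [0.0, 580.8, 237.8], [0.0, 0.0, 1.0]] [[-0.003, 0.997, -0.078, 435.356], [-1.0, -0.003, -0.002, -190.878], [-0.002, 0.078, 0.997, 1206.434], [0.0, 0.0, 0.0, 1.0]] 0.995908203125
side [[571.4, 0.0, 320.0], [0.0, 571.4, 237.8], [0.0, 0.0, 1.0]] [[0.966, 0.153, -0.209, 302.071], [-0.259, 0.571, -0.779, -934.811], [-0.0, 0.807, 0.591, 680.374], [0.0, 0.0, 0.0, 1.0]] 0.9784700520833334
```

View pics/top0.png

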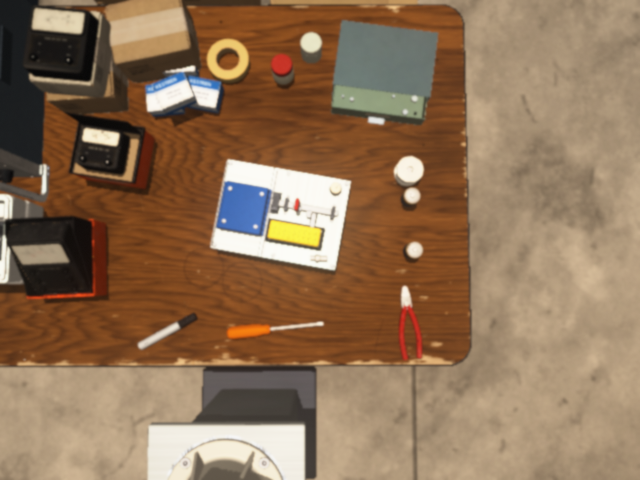

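View pics/side0.png

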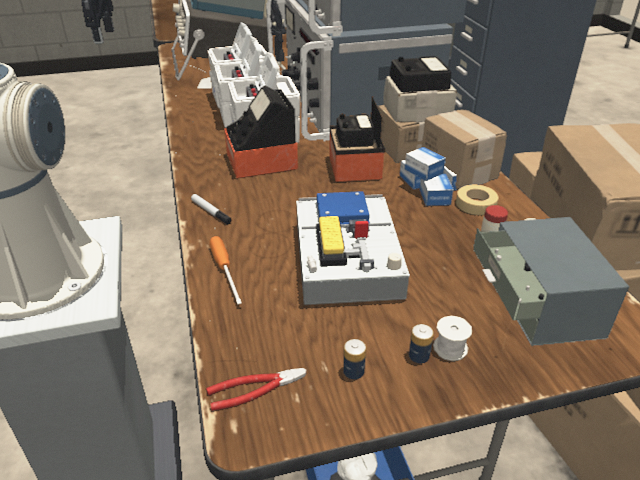

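The top view shows the box around (282,215), with the yellow catch at (296,234), the red lug at (297,204) and the blue cover at (243,208). In the side view the lug is at (361,229) and the batteries and reel are clear to the right. Next I'll measure these from colour masks and depth.

```bash
cat > h.py <<'E'
import numpy as np,cv2
def load(n): return dict(np.load(f"pics/{n}.npz"))
def rays(f,uv):
    K,T=f["K"],f["world_from_camera"]; uv=np.atleast_2d(uv).astype(float)
    d=np.c_[(uv[:,0]-K[0,2])/K[0,0],-(uv[:,1]-K[1,2])/K[1,1],-np.ones(len(uv))]
    return T[:3,3],d@T[:3,:3].T
def plane(f,uv,z):
    o,d=rays(f,uv); return o+d*((z-o[2])/d[:,2])[:,None]
def depth(f,uv):
    o,d=rays(f,uv); u=np.atleast_2d(uv).astype(int); return o+d*f["range_z"][u[:,1],u[:,0]][:,None]
def mask(f,lo,hi,box):
    h=cv2.cvtColor(f["img"],cv2.COLOR_RGB2HSV); m=cv2.inRange(h,lo,hi); k=np.zeros_like(m); x0,y0,x1,y1=box; k[y0:y1,x0:x1]=m[y0:y1,x0:x1]
    n,l,s,c=cv2.connectedComponentsWithStats(k); i=1+s[1:,4].argmax(); v,u=np.nonzero(l==i); return np.c_[u,v]
E
python3 - <<'E'
from h import *
B={"top0":(205,150,360,280),"side0":(285,180,415,305)}
C={"yellow":((22,120,120),(34,255,255)),"blue":((105,120,60),(125,255,255)),"red":((0,150,90),(6,255,255)),"deck":((0,0,150),(179,40,255))}
Z={"yellow":94,"blue":82,"red":108,"deck":60}
for n in B:
    f=load(n)
    for c in C:
        uv=mask(f,*C[c],B[n]); P=depth(f,uv); z=np.percentile(P[:,2],[5,50,95])
        top=uv[abs(P[:,2]-Z[c])<6] if n=="side0" else uv
        if len(top)<5: top=uv
        W=plane(f,top,Z[c])[:,:2].astype(np.float32); (cx,cy),wh,a=cv2.minAreaRect(W)
        print(n,c,len(uv),len(top),"px",uv.mean(0).round(1),"z",z.round(1),"mean",W.mean(0).round(1),"rect",np.round([cx,cy,*wh,a],1))
E
python3 - <<'E'
from h import *
a=load("top0")["img"][150:280,200:360,::-1]; cv2.imwrite("pics/c1.png",cv2.resize(a,None,fx=5,fy=4.6,interpolation=2))
E
```

```text
top0 yellow 965 965 px [293.7 232.8] z [89.4 93.9 97.4] mean [ 532.6 -141.7] rect [ 532.8 -141.9   99.8   36.3   79.8]
top0 blue 1880 1880 px [242.5 207.7] z [77.9 82.  85.6] mean [583.2 -41.2] rect [582.8 -42.9  88.7  90.4  79.3]
top0 red 27 27 px [296.6 204.7] z [104.4 106.9 112.3] mean [ 585.2 -147.7] rect [ 585.3 -147.9    5.2   17.7   78.8]
top0 deck 7477 7477 px [289.2 213.6] z [56.3 60.5 75.4] mean [ 574.3 -131.1] rect [ 572.8 -113.9  250.1  181.    79.5]
side0 yellow 737 658 px [330.9 235. ] z [83.5 92.7 94.8] mean [ 530.4 -153.5] rect [ 530.4 -153.4  103.7   35.1   79.5]
side0 blue 1199 1081 px [342.9 205.8] z [72.3 80.6 82.7] mean [582.4 -51.7] rect [581.4 -52.4  89.2  93.2  79.1]
side0 red 190 43 px [361.  228.6] z [ 77.3  93.1 106.7] mean [ 586.1 -155.2] rect [ 586.2 -155.2    9.3   19.5   75. ]
side0 deck 4700 4199 px [351.7 245. ] z [57.  59.2 73. ] mean [ 570.6 -146.9] rect [ 572.3 -120.   251.4  179.1   79.6]
```

View pics/c1.png

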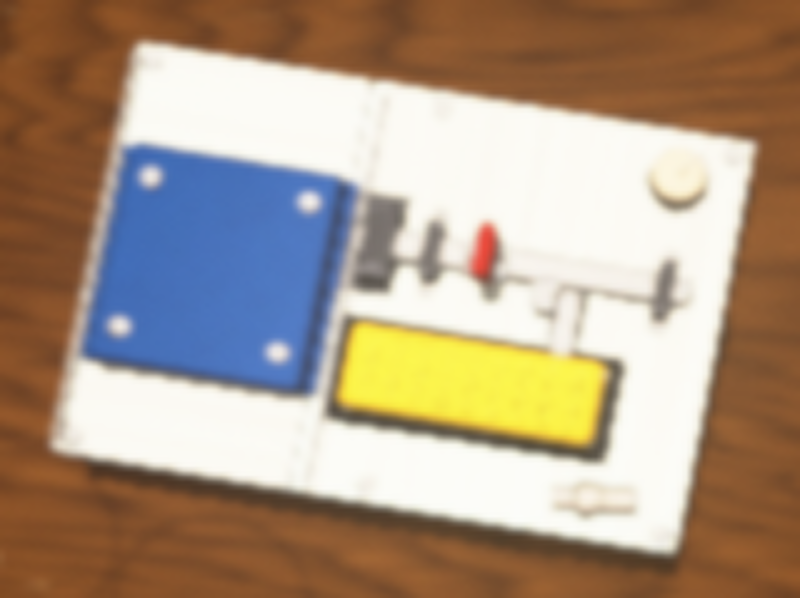

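The crop agrees with the description: catch right of centre, lug behind it, knob and adapter at the right corners. But the top and side views disagree by about 6 mm in y. I'll check the table planes and obstacle heights and work out a hover, where the wrist camera can settle it.

```bash
cat >> h.py <<'E'
from scipy.spatial.transform import Rotation as Ro
def shift(s,p,yaw):
    "tool-frame shift (m) and turn (deg) from state s to TCP p [mm], tool straight down with yaw"
    R=Ro.from_euler("xyz",s["tcp_rot"]); T=Ro.from_euler("xyz",[np.pi,0,yaw])
    return (R.inv().as_matrix()@(np.array(p)-s["eef_pos"])/1000).round(4),np.degrees((R.inv()*T).as_rotvec()).round(2)
E
python3 - <<'E'
from h import *
from rig import r
for n,b in(("top0",(160,150,470,350)),("side0",(240,150,480,360))):
    f=load(n);u,v=np.meshgrid(np.arange(b[0],b[2],4),np.arange(b[1],b[3],4));uv=np.c_[u.ravel(),v.ravel()]
    P=depth(f,uv);P=P[abs(P[:,2])<12];c=np.linalg.lstsq(np.c_[P[:,:2]-P[:,:2].mean(0),np.ones(len(P))],P[:,2],rcond=None)[0];print(n,"table tilt/mean",c.round(4))
f=load("top0");v,u=np.mgrid[0:360:3,0:440:3];P=depth(f,np.c_[u.ravel(),v.ravel()])
for y0 in range(-300,700,100):
    q=P[(P[:,1]>=y0)&(P[:,1]<y0+100)&(P[:,0]>150)&(P[:,0]<750)]
    if len(q):print(y0,"zmax",q[:,2].max().round(),"at",q[q[:,2].argmax()].round())
# same small features, both views: cell/knob tops
s=r.sense();print(shift(s,(556,-125,350),1.388))
E
```

```text
top0 table tilt/mean [ 0.0004 -0.0003  0.1592]
side0 table tilt/mean [ 2.100e-03 -5.000e-04 -5.741e-01]
-300 zmax 83.0 at [ 619. -230.   83.]
-200 zmax 1206.0 at [ 435. -191. 1206.]
-100 zmax 100.0 at [542. -97. 100.]
0 zmax 84.0 at [555.   4.  84.]
100 zmax 158.0 at [737. 176. 158.]
200 zmax 176.0 at [509. 281. 176.]
300 zmax 198.0 at [613. 370. 198.]
400 zmax 140.0 at [595. 401. 140.]
(array([-0.5696, -0.6067, -0.1186]), array([-6.000e-02,  6.000e-02,  8.599e+01]))
```

```bash
python3 -m creep '0 0 0 0 0 -0.06 133; 0 0 0 0 0 -0.12 133; 0 0 10 -0.04 -0.045 -0.12 133; 0 0 20 -0.08 -0.09 -0.12 133; 0 0 30 -0.12 -0.135 -0.12 133; 0 0 40 -0.16 -0.18 -0.12 133; 0 0 50 -0.2 -0.22 -0.12 133; 0 0 58 -0.24 -0.26 -0.12 133'; python3 - <<'E'
from h import *
from rig import r
print(shift(r.sense(),(556,-125,350),1.388))
E
```

```text
clock: 1.1
eef_pos: [324.1, 291.6, 351.2]
tcp_rot: [3.141, 0.0, 1.872]
contact_force: [0.8, 0.7, 0.6]
opening: 0.48
grasp_force: 0.0
(array([-0.4666,  0.098 ,  0.0012]), array([ 1.000e-02, -0.000e+00,  2.772e+01]))
```

```bash
python3 -m creep '0 0 8 -0.06 0.0125 0 133; 0 0 16 -0.12 0.025 0 133; 0 0 24 -0.18 0.0375 0 133; 0 0 28 -0.24 0.05 0 133; 0 0 28 -0.3 0.0625 0 133; 0 0 28 -0.36 0.075 0 133; 0 0 28 -0.42 0.0875 0 133; 0 0 28 -0.467 0.098 0 133'; python3 -m creep '0 0 0 0 0 0 133; 0 0 0 0 0 0 133';  python3 - <<'E'
from h import *
from rig import r
print({k:np.round(v,3).tolist() for k,v in r.sense().items()})
for n in("wrist","side"):
    f=r.grab_frame(n);np.savez(f"pics/{n}1.npz",**f);cv2.imwrite(f"pics/{n}1.png",f["img"][...,::-1])
    if n=="wrist":print(f["K"].tolist(),f["world_from_camera"].round(3).tolist())
E
```

```text
clock: 2.1
eef_pos: [558.3, -124.9, 350.8]
tcp_rot: [-3.141, 0.0, 1.387]
contact_force: [0.6, 0.5, 0.1]
opening: 0.476
grasp_force: 0.0
clock: 2.35
eef_pos: [557.1, -122.2, 350.7]
tcp_rot: [-3.14, -0.0, 1.387]
contact_force: [0.1, 0.3, 0.2]
opening: 0.481
grasp_force: 0.0
{'clock': 2.35, 'qpos': [-0.219, 0.176, 1.604, 0.0, 1.363, -0.035], 'qvel': [0.016, -0.017, 0.008, 0.001, 0.002, -0.001], 'joint_efforts': [-1.17, -49.988, -38.119, -0.09, -0.07, -0.03], 'eef_pos': [557.133, -122.164, 350.736], 'tcp_rot': [-3.14, -0.0, 1.387], 'contact_force': [0.144, 0.263, 0.158], 'wrist_torque': [0.052, 0.054, -0.019], 'grasp_force': 0.0, 'opening': 0.481}
[[371.64829954431775, 0.0, 320.3251467240411], [0.0, 371.64829954431775, 231.18122911843992], [0.0, 0.0, 1.0]] [[0.983, 0.176, 0.048, 569.738], [-0.183, 0.949, 0.256, -57.158], [-0.001, -0.26, 0.966, 492.624], [0.0, 0.0, 0.0, 1.0]]
```

View pics/wrist1.png

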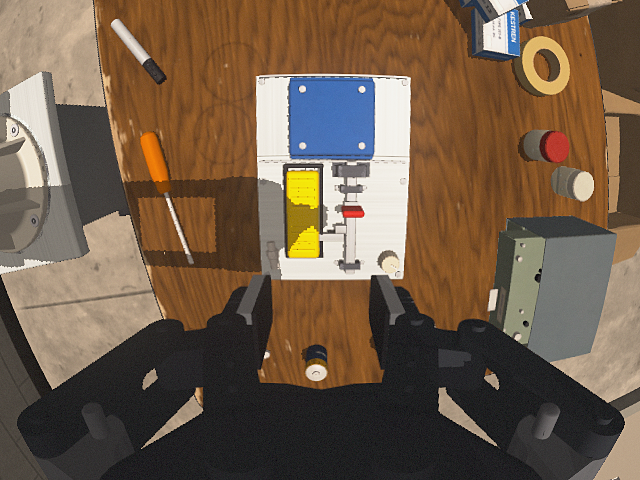

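View pics/side1.png

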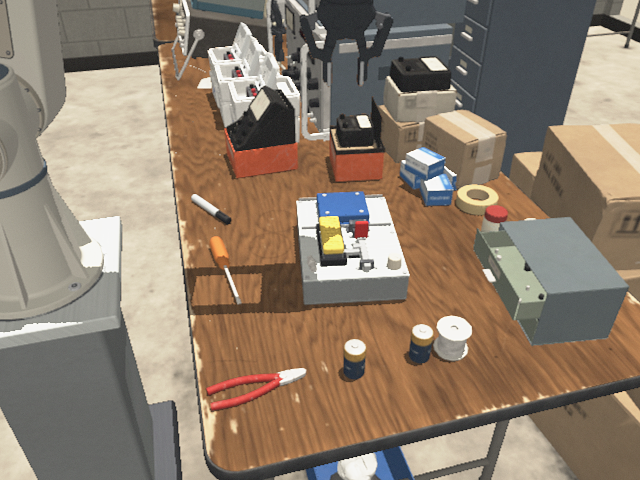

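In the wrist view the tips are at about (265,285) and (375,285). The yellow catch is at (303,212), partly in shadow, the red lug at (351,211) and the cover at (332,118). I'll cast fisheye rays for the third estimate.

```bash
cat >> h.py <<'E'
def wplane(f,uv,z):
    K,T=f["K"],f["world_from_camera"]; p=(np.atleast_2d(uv)-K[:2,2])/K[0,0]; t=np.linalg.norm(p,axis=1)+1e-9
    d=np.c_[np.sin(t)*p[:,0]/t,-np.sin(t)*p[:,1]/t,-np.cos(t)]@T[:3,:3].T; o=T[:3,3]
    return o+d*((z-o[2])/d[:,2])[:,None]
E
python3 - <<'E'
from h import *
f=load("wrist1");b=(250,70,415,282)
for c,lo,hi,z in(("yellow",(20,120,50),(36,255,255),94),("blue",(105,120,40),(125,255,255),82),("red",(0,150,80),(6,255,255),108),("deck",(0,0,60),(179,50,255),60)):
    uv=mask(f,lo,hi,b)
    W=wplane(f,uv,z)[:,:2].astype(np.float32);(x,y),wh,a=cv2.minAreaRect(W)
    print(c,len(uv),uv.min(0),uv.max(0),"mean",W.mean(0).round(1),"rect",np.round([x,y,*wh,a],1))
    g=load("side0")
# side view: deck corners by outline at z=60 
g=load("side0");print("side deck corners FL,RL?,", plane(g,[(299,199),(388,196),(405,276),(303,278)],60).round(1)[:,:2].tolist())
E
```

```text
yellow 2808 [286 171] [319 257] mean [ 533.9 -139.9] rect [ 533.6 -141.    97.6   36.4   79.8]
blue 6515 [289  78] [374 158] mean [584.6 -41.7] rect [584.6 -42.1  89.6  93.1  79.9]
red 188 [342 206] [363 217] mean [ 588.  -144.1] rect [ 588.  -144.    11.9   22.5   79.7]
deck 19987 [250  74] [410 281] mean [ 576.9 -124.6] rect [ 566.7 -113.5  252.8  194.8   79.5]
side deck corners FL,RL?, [[514.3, 22.3], [692.3, -13.6], [631.0, -259.2], [464.0, -219.8]]
```

Wrist and top views agree within about 2 mm, and the side view is the biased one. I'm using catch (533,-141.5), lug (588,-146) and yaw -0.18. Tool y is box x and tool x is box y. Next I descend to just above the lug.

```bash
python3 -m creep '0 0 0 0.003 0.007 -0 133; 0 0 0 0.003 0.007 0.06 133; 0 0 0 0.003 0.007 0.12 133; 0 0 0 0.003 0.007 0.18 133; 0 0 0 0.003 0.007 0.22 133; 0 0 0 0.003 0.007 0.23 133; 0 0 0 0.003 0.007 0.23 133; 0 0 0 0.003 0.007 0.23 133';  python3 - <<'E'
from h import *
from rig import r
s=r.sense();print(s["eef_pos"],shift(s,(564.8,-120.8,120),1.391))
f=r.grab_frame("wrist");np.savez("pics/w2.npz",**f);cv2.imwrite("pics/w2.png",f["img"][...,::-1])
f=r.grab_frame("side");cv2.imwrite("pics/s2.png",cv2.resize(f["img"][150:310,270:430,::-1],(600,600),interpolation=2))
E
```

```text
clock: 3.45
eef_pos: [566.6, -120.9, 123.3]
tcp_rot: [3.138, 0.0, 1.388]
contact_force: [0.4, -0.2, -0.1]
opening: 0.478
grasp_force: 0.0
[ 566.56064617 -120.91481569  123.27127536] (array([-0.0002, -0.0018,  0.0033]), array([ 0.18,  0.01, -0.17]))
```

View pics/w2.png

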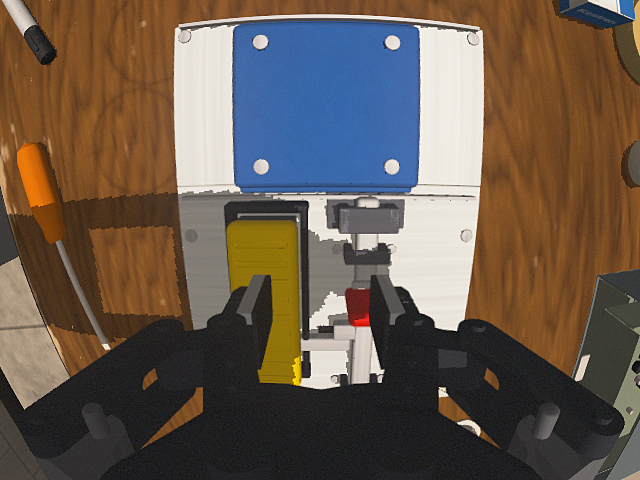

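View pics/s2.png

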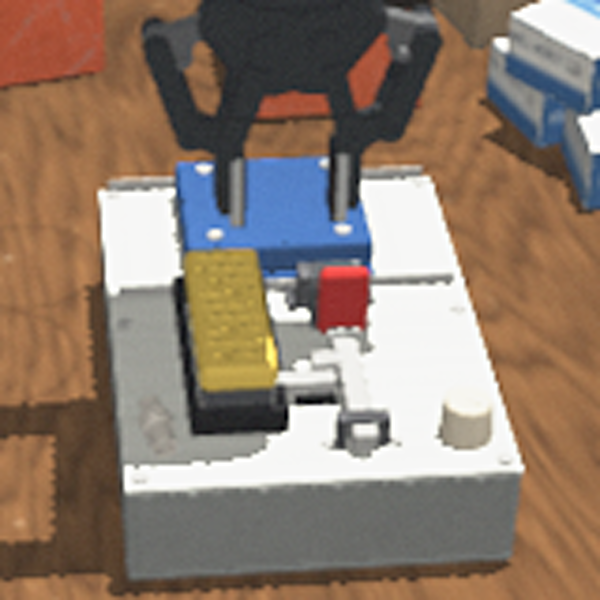

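The wrist view shows tips at (262,278) over the yellow bar and (378,278) beside the red lug at (358,308). In the side crop the fingers (232 and 343) line up with the catch (228) and lug (343). I'll check the y clearance numerically.

```bash
python3 - <<'E'
from h import *
f=load("w2");C=np.array([533,-141.5]);c,s=np.cos(-.18),np.sin(-.18);A=np.array([[c,s],[-s,c]])
uv=mask(f,(0,150,60),(6,255,255),(335,270,385,340));print(uv.min(0),uv.max(0))
bx=lambda uv,z:(A@(wplane(f,uv,z)[:,:2]-C).T).T.round(1).tolist()
print("lug top corners (box rel catch)",bx([(346,288),(369,288),(346,298)],108))
for z in(118,123,128):print("tips z",z,bx([(248,287),(270,276),(374,276),(394,287)],z))
print("catch left edge",bx([(228,222),(298,222)],94),"TCP",A@(np.array([566.6,-120.9])-C))
E
```

```text
[345 288] [369 326]
lug top corners (box rel catch) [[41.6, 22.9], [52.4, 22.7], [41.8, 17.8]]
tips z 118 [[-1.8, 27.7], [8.2, 33.0], [52.8, 32.8], [62.0, 27.4]]
tips z 123 [[-0.7, 29.9], [8.9, 35.0], [52.0, 34.8], [60.9, 29.6]]
tips z 128 [[0.3, 32.1], [9.6, 37.0], [51.2, 36.9], [59.8, 31.8]]
catch left edge [[-14.7, 51.1], [19.3, 50.9]] TCP [29.36913887 26.28257374]
```

```bash
python3 -m creep '0 0 0 0 -0.002 0.01 133; 0 0 0 0 -0.002 0.02 133; 0 0 0 0 -0.002 0.022 133; 0 0 0 0 -0.002 0.022 133; 0 0 0 0 -0.002 0.022 133'; for i in 1; do python3 -m creep '0 0 0 0 0 0.004 133;0 0 0 0 0 0.004 133;0 0 0 0 0 0.004 133'; done; python3 -m creep '0 0 0 0 0 0.003 133;0 0 0 0 0 0.003 133;0 0 0 0 0 0.003 133'
```

```text
clock: 4.18
eef_pos: [563.3, -120.5, 99.4]
tcp_rot: [3.141, -0.0, 1.388]
contact_force: [-0.2, -0.2, 0.2]
opening: 0.48
grasp_force: 0.0
clock: 4.55
eef_pos: [563.1, -120.4, 95.3]
tcp_rot: [-3.142, 0.0, 1.388]
contact_force: [0.7, 0.2, 0.1]
opening: 0.476
grasp_force: 0.0
clock: 4.92
eef_pos: [563.4, -120.5, 92.5]
tcp_rot: [3.141, 0.0, 1.388]
contact_force: [0.0, 0.6, 1.9]
opening: 0.48
grasp_force: 1.0
```

```bash
python3 -m creep '0 0 0 0 0 0.003 133;0 0 0 0 0 0.003 133;0 0 0 0 0 0.003 133'; python3 -m creep '0 0 0 0 0 0.003 133;0 0 0 0 0 0.003 133;0 0 0 0 0 0.003 133';python3 -m creep '0 0 0 0 0 0.002 133;0 0 0 0 0 0.002 133;0 0 0 0 0 0.002 133'
```

```text
clock: 5.3
eef_pos: [563.3, -120.5, 89.4]
tcp_rot: [3.141, 0.0, 1.388]
contact_force: [0.3, 0.3, 3.8]
opening: 0.48
grasp_force: 2.1
clock: 5.68
eef_pos: [563.3, -120.5, 86.4]
tcp_rot: [3.141, 0.0, 1.388]
contact_force: [-0.1, -0.4, 4.0]
opening: 0.48
grasp_force: 2.6
clock: 6.05
eef_pos: [563.3, -120.5, 84.4]
tcp_rot: [3.141, 0.0, 1.388]
contact_force: [0.6, -0.1, 5.2]
opening: 0.477
grasp_force: 2.9
```

```bash
python3 -m creep '0 0 0 0 0 0.002 133;0 0 0 0 0 0.002 133;0 0 0 0 0 0.002 133'; python3 -m creep '0 0 0 0 0 0.001 133;0 0 0 0 0 0.001 133;0 0 0 0 0 0.001 133';python3 -m creep '0 0 0 0 0 0.001 133;0 0 0 0 0 0.001 133;0 0 0 0 0 0.001 133'
```

```text
clock: 6.42
eef_pos: [563.3, -120.5, 83.2]
tcp_rot: [3.141, 0.0, 1.388]
contact_force: [-2.6, -0.1, 14.8]
opening: 0.475
grasp_force: 7.4
clock: 6.8
eef_pos: [563.3, -120.5, 83.1]
tcp_rot: [3.141, 0.0, 1.388]
contact_force: [-4.3, 0.8, 24.1]
opening: 0.476
grasp_force: 12.1
clock: 7.18
eef_pos: [563.4, -120.5, 82.9]
tcp_rot: [3.141, 0.0, 1.388]
contact_force: [-7.6, 1.4, 33.8]
opening: 0.478
grasp_force: 16.9
```

The catch is on its stop. I'll back off to a light hold and slide toward the lug.

```bash
python3 -m creep '0 0 0 0 0 -0.002 133;0 0 0 0 0 -0.002 133;0 0 0 -0.002 0 -0.0025 133;0 0 0 -0.004 0 -0.0025 133;0 0 0 -0.006 0 -0.0025 133;0 0 0 -0.008 0 -0.0025 133;0 0 0 -0.010 0 -0.0025 133;0 0 0 -0.01 0 -0.0025 133'; python3 -m creep '0 0 0 -0.002 0 0 133;0 0 0 -0.004 0 0 133;0 0 0 -0.006 0 0 133;0 0 0 -0.008 0 0 133;0 0 0 -0.010 0 0 133;0 0 0 -0.01 0 0 133'
```

```text
clock: 8.18
eef_pos: [561.9, -129.1, 83.3]
tcp_rot: [3.141, -0.002, 1.387]
contact_force: [1.7, 7.9, 9.6]
opening: 0.479
grasp_force: 5.1
clock: 8.93
eef_pos: [560.1, -139.0, 83.3]
tcp_rot: [3.141, -0.002, 1.387]
contact_force: [0.9, 8.3, 9.7]
opening: 0.477
grasp_force: 5.2
```

```bash
python3 -m creep '0 0 0 -0.002 0 0 133;0 0 0 -0.004 0 0 133;0 0 0 -0.006 0 0 133;0 0 0 -0.008 0 0 133;0 0 0 -0.010 0 0 133;0 0 0 -0.01 0 0 133';  python3 -m creep '0 0 0 -0.002 0 0 133;0 0 0 -0.003 0 0 133;0 0 0 -0.003 0 0 133'; python3 -m creep '0 0 0 -0.001 0 0 133;0 0 0 -0.002 0 0 133;0 0 0 -0.002 0 0 133'
```

```text
clock: 9.68
eef_pos: [558.3, -148.9, 83.3]
tcp_rot: [3.141, -0.002, 1.387]
contact_force: [1.4, 8.4, 8.3]
opening: 0.48
grasp_force: 4.8
clock: 10.05
eef_pos: [557.7, -151.8, 83.3]
tcp_rot: [3.141, -0.002, 1.387]
contact_force: [1.2, 6.7, 9.8]
opening: 0.476
grasp_force: 4.7
clock: 10.42
eef_pos: [557.4, -153.7, 83.3]
tcp_rot: [3.141, -0.002, 1.387]
contact_force: [2.3, 7.9, 9.4]
opening: 0.477
grasp_force: 4.8
```

```bash
python3 -m creep '0 0 0 -0.002 0 0 133;0 0 0 -0.002 0 0 133;0 0 0 -0.002 0 0 133';  python3 -m creep '0 0 0 -0.002 0 0 133;0 0 0 -0.002 0 0 133;0 0 0 -0.002 0 0 133'; python3 -m creep '0 0 0 -0.0015 0 0 133;0 0 0 -0.0015 0 0 133;0 0 0 -0.0015 0 0 133'
```

```text
clock: 10.8
eef_pos: [557.0, -155.8, 83.3]
tcp_rot: [3.141, -0.002, 1.387]
contact_force: [1.6, 5.9, 9.4]
opening: 0.473
grasp_force: 4.7
clock: 11.18
eef_pos: [556.7, -157.1, 83.3]
tcp_rot: [3.141, -0.002, 1.387]
contact_force: [2.1, 10.8, 9.2]
opening: 0.476
grasp_force: 7.7
clock: 11.55
eef_pos: [556.7, -157.2, 83.3]
tcp_rot: [3.141, -0.004, 1.387]
contact_force: [4.8, 19.3, 10.2]
opening: 0.482
grasp_force: 11.1
```

The bolt is on its stop. I'll relax the side push slightly, lift straight up, then look.

```bash
python3 -m creep '0 0 0 0.0015 0 0 133;0 0 0 0.0015 0 0 133; 0 0 0 0.0015 0 -0.005 133;0 0 0 0.0015 0 -0.01 133;0 0 0 0.0015 0 -0.015 133;0 0 0 0.0015 0 -0.045 133;0 0 0 0.0015 0 -0.06 133;0 0 0 0.0015 0 -0.06 133'; python3 -m creep '0 0 0 0.06 -0.01 0 255;0 0 0 0.12 -0.03 0 255;0 0 0 0.145 -0.045 0 255;0 0 0 0.145 -0.045 0 255;0 0 0 0.145 -0.045 0 255' 20; python3 - <<'E'
from h import *
from rig import r
f=r.grab_frame("wrist");np.savez("pics/w3.npz",**f)
g=r.grab_frame("side")["img"][150:310,270:430,::-1]
cv2.imwrite("pics/c3.png",np.hstack([cv2.resize(f["img"][...,::-1],(400,300)),cv2.resize(g,(300,300))]))
C=np.array([533,-141.5]);c,s=np.cos(-.18),np.sin(-.18);A=np.array([[c,s],[-s,c]])
st=r.sense();print(st["eef_pos"],st["contact_force"],st["opening"],"TCP box",A@(st["eef_pos"][:2]-C))
for n,p in(("blue",(583.5,-42)),):print(n,A@(np.array(p)-C))
E
```

```text
clock: 12.55
eef_pos: [556.6, -159.0, 143.5]
tcp_rot: [3.14, 0.0, 1.388]
contact_force: [-0.3, -0.6, -0.3]
opening: 0.478
grasp_force: 0.0
clock: 13.18
eef_pos: [538.2, -8.5, 142.2]
tcp_rot: [-3.141, 0.0, 1.388]
contact_force: [0.9, -0.5, 0.6]
opening: -0.003
grasp_force: 0.0
[538.36893999  -8.9830411  142.45643294] [-0.05812563 -0.49142088 -0.04833322] -0.00045868045764907423 TCP box [-18.44225688 131.33717324]
blue [ 31.87066393 106.93344089]
```

View pics/c3.png

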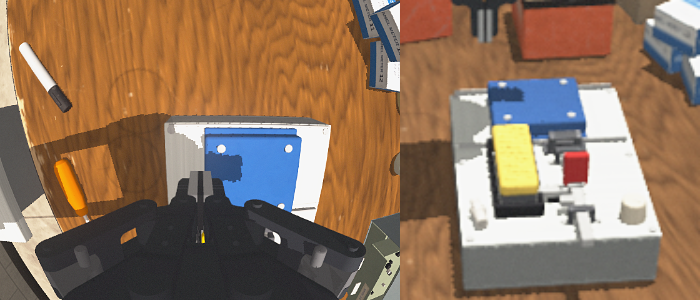

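The lug now sits back to the right, the catch bar looks up, and the shut fingers are over the cover. I'll confirm the catch height and bolt travel, then go in front of the cover.

```bash
python3 - <<'E'
from h import *
from rig import r
f=r.grab_frame("side");g=load("side0")
for n,h in(("before",g),("now",f)):
    for c,lo,hi in(("yellow",(22,120,100),(34,255,255)),("red",(0,150,90),(6,255,255))):
        uv=mask(h,lo,hi,(285,180,415,305));P=depth(h,uv);print(n,c,len(uv),P.mean(0).round(1),np.percentile(P[:,2],[50,90]).round(1))
E
python3 -m creep '0 0 0 -0.024 -0.022 0 255;0 0 0 -0.024 -0.022 0 255;0 0 0 -0.024 -0.022 0.02 255;0 0 0 -0.024 -0.022 0.05 255;0 0 0 -0.024 -0.022 0.068 255;0 0 0 -0.024 -0.022 0.073 255;0 0 0 -0.024 -0.022 0.073 255;0 0 0 -0.024 -0.022 0.073 255'
```

```text
before yellow 739 [ 529.3 -159.3   94.9] [92.7 94.4]
before red 190 [ 585.3 -156.8   96. ] [ 93.1 106.1]
now yellow 424 [ 528.1 -163.    93.2] [92.1 93.9]
now red 191 [ 581.6 -182.3   92.7] [ 92.5 106.1]
clock: 14.32
eef_pos: [513.0, -27.7, 70.5]
tcp_rot: [3.14, -0.0, 1.388]
contact_force: [-0.3, -0.1, -0.4]
opening: 0.003
grasp_force: 0.0
```

The catch is back up and the lug has moved about 30 mm. Now I push the cover.

```bash
python3 -m creep '0 0 0 0 0.003 0.001 255;0 0 0 0 0.006 0.001 255;0 0 0 0 0.009 0.001 255;0 0 0 0 0.012 0.001 255;0 0 0 0 0.015 0.001 255;0 0 0 0 0.018 0.001 255;0 0 0 0 0.021 0.001 255;0 0 0 0 0.024 0.001 255'; python3 -m creep '0 0 0 0 0.003 0 255;0 0 0 0 0.006 0 255;0 0 0 0 0.010 0 255;0 0 0 0 0.014 0 255;0 0 0 0 0.018 0 255;0 0 0 0 0.022 0 255;0 0 0 0 0.026 0 255;0 0 0 0 0.030 0 255'
```

```text
clock: 15.32
eef_pos: [535.7, -32.0, 68.7]
tcp_rot: [-3.141, 0.0, 1.388]
contact_force: [-2.7, 1.0, 0.4]
opening: 0.003
grasp_force: 1.3
clock: 16.32
eef_pos: [565.5, -37.5, 68.8]
tcp_rot: [-3.142, 0.0, 1.388]
contact_force: [-2.5, 0.9, 0.4]
opening: -0.003
grasp_force: 1.3
```

```bash
python3 -m creep '0 0 0 0 0.004 0 255;0 0 0 0 0.008 0 255;0 0 0 0 0.012 0 255;0 0 0 0 0.015 0 255;0 0 0 0 0.018 0 255;0 0 0 0 0.021 0 255;0 0 0 0 0.021 0 255'; python3 -m creep '0 0 0 0 0.002 0 255;0 0 0 0 0.003 0 255;0 0 0 0 0.003 0 255';  python3 -m creep '0 0 0 0 0.002 0 255;0 0 0 0 0.003 0 255;0 0 0 0 0.003 0 255'
```

```text
clock: 17.2
eef_pos: [586.5, -41.4, 68.9]
tcp_rot: [3.141, 0.0, 1.388]
contact_force: [-0.5, 0.7, -0.8]
opening: 0.002
grasp_force: 0.4
clock: 17.58
eef_pos: [589.0, -41.8, 68.8]
tcp_rot: [3.141, 0.0, 1.388]
contact_force: [-1.8, -0.4, 0.3]
opening: 0.003
grasp_force: 0.9
clock: 17.95
eef_pos: [592.0, -42.4, 68.8]
tcp_rot: [3.141, 0.0, 1.388]
contact_force: [-2.2, 0.2, 0.4]
opening: 0.003
grasp_force: 0.9
```

```bash
python3 -m creep '0 0 0 0 0.002 0 255;0 0 0 0 0.003 0 255;0 0 0 0 0.003 0 255'; python3 -m creep '0 0 0 0 0.002 0 255;0 0 0 0 0.002 0 255;0 0 0 0 0.002 0 255';  python3 -m creep '0 0 0 0 0.0015 0 255;0 0 0 0 0.0015 0 255'
```

```text
clock: 18.32
eef_pos: [593.5, -42.7, 68.7]
tcp_rot: [-3.139, 0.0, 1.388]
contact_force: [-7.8, 1.6, 4.4]
opening: -0.0
grasp_force: 3.7
clock: 18.7
eef_pos: [593.7, -42.7, 68.5]
tcp_rot: [-3.135, 0.0, 1.388]
contact_force: [-13.7, 3.1, 10.9]
opening: 0.002
grasp_force: 6.8
clock: 18.95
eef_pos: [593.8, -42.7, 68.4]
tcp_rot: [-3.133, 0.0, 1.388]
contact_force: [-17.9, 4.0, 14.7]
opening: -0.001
grasp_force: 9.3
```

The cover is against its end stop. I'll retreat, lift clear, and verify.

```bash
python3 -m creep '0 0 0 0 -0.005 0 255;0 0 0 0 -0.012 0 255;0 0 0 0 -0.015 0 255;0 0 0 0 -0.015 -0.03 255;0 0 0 0 -0.015 -0.09 255;0 0 0 0 -0.015 -0.15 255;0 0 0 0.06 -0.03 -0.2 255;0 0 0 0.12 -0.06 -0.2 255'; python3 -m creep '0 0 0 0.06 -0.01 0 255;0 0 0 0.12 -0.02 0 255;0 0 0 0.18 -0.03 0 255;0 0 0 0.18 -0.03 0 255;0 0 0 0.18 -0.03 0 255'; python3 - <<'E'
from h import *
from rig import r
f=r.grab_frame("top");g=load("top0")
cv2.imwrite("pics/c4.png",cv2.resize(f["img"][140:290,190:440,::-1],(750,450),interpolation=2))
for c,lo,hi,z in(("yellow",(22,120,60),(34,255,255),94),("blue",(105,120,40),(125,255,255),82),("red",(0,150,80),(6,255,255),108)):
    P=[]
    for h in(g,f):
        uv=mask(h,lo,hi,(205,120,360,280));P+=[cv2.minAreaRect(plane(h,uv,z)[:,:2].astype(np.float32))[0]]
    d=np.subtract(P[1],P[0]);print(c,np.round(P,1).tolist(),"box dx,dy",round(.984*d[0]-.179*d[1],1),round(.179*d[0]+.984*d[1],1),np.median(depth(f,uv)[:,2]))
print(r.sense()["clock"])
E
```

```text
clock: 19.95
eef_pos: [567.8, 68.4, 270.1]
tcp_rot: [3.135, -0.002, 1.385]
contact_force: [0.1, 0.5, -0.0]
opening: 0.001
grasp_force: 0.0
clock: 20.58
eef_pos: [568.6, 250.2, 266.1]
tcp_rot: [3.142, 0.001, 1.389]
contact_force: [0.7, -0.5, -0.2]
opening: -0.001
grasp_force: 0.0
yellow [[532.8, -141.9], [532.5, -142.0]] box dx,dy -0.2 -0.2 94.03378084258532
blue [[582.8, -42.9], [651.9, -56.5]] box dx,dy 70.4 -1.1 82.03433438478316
red [[585.3, -147.9], [579.7, -177.1]] box dx,dy -0.3 -29.7 107.49334128491148
20.625
```

View pics/c4.png

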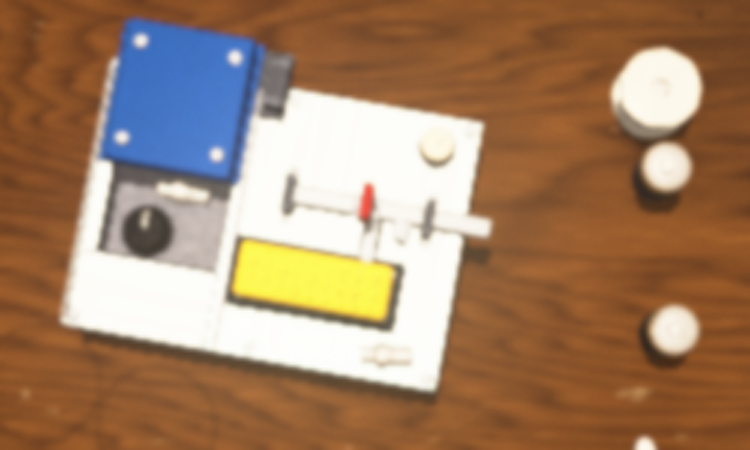

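The cover is open 70 mm, the bolt is back 30 mm, and the catch is up at 94 mm. The knob (437,145), adapter (388,355), batteries and reel are undisturbed.

```bash
python3 -c "from rig import r; print(r.sign_off())"
```

```text
the job is handed in; nothing more can be done
None
```

The job is handed in: the bolt is fully back (about 30 mm) and held by the sprung-up catch, the cover is fully open (about 70 mm), and the loose parts look undisturbed in the last top view, though the cutters were mostly outside that crop; it took about 21 s.

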